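Close the spares case and tuck its lid

TASK

Close the small-parts case: push its open, springy lid over with your fingertips until it lies flat on the case, then keep it pressed down and push it forward, against the ledge on its back if that helps, so that its free edge slides under the retaining lip as far as it will go and the lid stays shut when you let go. Push gently and only on the lid's outside (never gripping it or touching its cork-lined inside), lift nothing, and leave the glue bottle, the paint jar and the little kit box standing where they are.

Things in the scene. Friction and masses are not known exactly. Their poses are not given: they have to be found in the camera images.
- case: grey plastic open stock case screwed to the bench, 165 mm (its x) by 180 mm (its y), rim 46 mm high, holding little jars and strips. Origin at the centre of its underside, z up. Its x axis points from the hinge side to the lip side, away from the robot within 30 degrees: the lid folds over, and is then pushed, towards +x. The far (+x) wall is 61 mm high and carries the lip.
- lip_edge (a point): middle of the lower front edge of the retaining lip, at (61, 0, 55) mm in the case's frame. The lip is a fixed grey ledge 150 mm long (case y), 6 mm thick, that overhangs the inside of the case from x = 82 back to x = 61 mm; its underside is 55 mm and its top 61 mm above the bench.
- lid (a joint): angle of the lid about its hinge, rad: 0 = flat, shut (a stop that gives about 1 mm for 5 to 10 N at 50 mm from the hinge), grows as it opens, 1.5 = about upright, 1.9 at most. Starts between 1.15 and 1.6. A light spring towards 1.5, with friction: about 0.1 N m (2 N at 50 mm) holds it flat; let go, it springs part-way up unless its edge is under the lip. Tucked, it rests at about 0.02.
- lid_slide (a joint): forward travel of lid and hinge pin in slots along the case's x, m: 0 = fully back, 0.018 = home (a stop). Starts at 0 to 0.002. About 4 N of friction holds it; a fingertip pressed on the lid may drag it along, or pushes on the ledge. Under 0.007 the lid folds flat in front of the lip; beyond that it must already be flat, or its edge lands on top of the lip. Home: 11 mm of edge is under the lip.
- lid_hinge (a point): centre of the lid's hinge pin, 50 mm above the bench, at (-78, 0, 50) mm in the case's frame when the slide is at 0; it travels with the slide. The pin lies in the mid-plane of the lid, a flat white panel 4 mm thick, 156 mm wide (case y), reaching 132 mm from the pin. Its outer face is up when shut and faces the robot's side (case -x) when open.
- ledge (a point): foot of the push ledge, middle of its length, on the lid's outer face 85 mm from the hinge pin. Axes are the lid's: x from hinge to free edge, y along the hinge, z out of the outer face. The ledge stands 10 mm out, 120 mm long (y); its straight face looks at the hinge, for a fingertip to push on; its other side slopes down to the panel 116 mm from the pin.
- lid_edge (a point): middle of the lid's free edge, 132 mm from the hinge pin, half-way through its thickness; axes as for the ledge.
- lid_inside: cork lining, 118 by 148 mm and 1.5 mm thick, on the lid's inner face; origin at the hinge pin, axes as for the ledge. It is not to be touched.
- glue: white glue bottle, 42 mm across, 105 mm high, standing loose beside or beyond the case; origin at the centre of its underside.
- paint: glass paint jar with a blue cap, 48 mm across, 62 mm high, standing loose beside or beyond the case; origin at the centre of its underside.
- kit: small cardboard kit box, 60 by 35 mm and 75 mm high, standing loose beside or beyond the case; origin at the centre of its underside.
Mind the look-alikes: they are no part of the job. Leave any green or orange look-alike of the glue alone.

How it is judged (in metres and radians):
On the way, in this order (a step that is already met when the one before it is completed fails the run):
1. the lid is folded down flat, its edge still in front of the lip (value of joint lid below 0.15 rad and value of joint lid_slide below 0.008 m), for 0.02 s.
2. the lid's edge is tucked under the lip (value of joint lid below 0.06 rad and value of joint lid_slide above 0.013 m), for 0.2 s.
At the end, for the whole second after the job is handed in: The lid lies shut by itself (within 0.06 rad of flat), slid at least 13 of its 18 mm forward, its free edge at least 5 mm under the lip; the glue bottle, paint jar and kit box stand upright within 20 mm of where they were (all of step 2 and x of lid_edge in the frame of lip_edge above 0.005 m and z of lid_edge in the frame of lip_edge below 0 m and distance of each of glue, paint, kit from where it was at the start of the episode below 0.02 m and angle between each of glue, paint, kit's own z axis and vertical below 0.1 rad); the robot touches nothing.
It fails at once if the lid is gripped or touched on its inside (contact force between the fingers and lid_inside above 2 N).
It fails at once if the fingers or arm push on the case or lid with more than 50 N (contact force between any of the fingers, the arm and case above 50 N).
It fails at once if a bystander is lifted, carried, shoved more than 20 mm or knocked over (distance of any of glue, paint, kit from where it was at the start of the episode above 0.02 m or height (world z) of any of glue, paint, kit above 0.01 m or angle between any of glue, paint, kit's own z axis and vertical above 0.4 rad).
It also fails if it takes over 40 s, if anything falls off the work surface, if the arm or the gripper's body presses on something with over 40 N, if the wrist force passes 120 N, or if a joint passes its speed limit or range.

ROBOT

A 6-joint arm with a two-finger parallel gripper is mounted at the origin on the work surface. World frame = base frame: x ahead of the robot, y to its left, z up, the work surface at z = 0. Lengths are in mm, angles in rad, forces in N, time in s.
With the tool pointing down it reaches from about 350 to 775 mm from the base axis. Payload 7.3 kg.
Tool frame: the origin (TCP) lies at the very end of the fingers, on their centre line; the grasp point (between the pads) lies 19 mm behind it; x points along the fingers, y is the direction in which the jaws open and shut, and the axes are right-handed (so a half turn about x gives the same grasp; the last joint's range is limited). The gripper opens to 92 mm and grips with 3 to 60 N. Pads are 19 mm wide; open, the fingers measure 130 mm over their backs; the gripper's body (75 mm by 190 mm) begins 47 mm behind the grasp point.
Start: joints at [1.153, 0.342, 1.524, -0, 1.275, -0.146], TCP at [140.929, 505.751, 226.741] pointing down, gripper open.
Joint ranges: [-2.53, 2.53], [-0.77, 2.02], [0.04, 2.7], [-1, 4.14], [0.28, 2.66], [-3.11, 3.11]. Speed limits (rad/s): [2.57, 2.57, 3.14, 3.14, 3.14, 3.14].

INTERFACE

Orientations are given as [roll, pitch, yaw] about the fixed x, y, z axes, in that order (R = Rz(yaw) Ry(pitch) Rx(roll)).
In Python, from plant import bot gives the robot as it stands.
- The arm moves only by the tool step_arm, never from a script. Its argument "targets" is a list that holds one entry, the list of rows, each a list of 4 numbers: the shift along the tool's x, y, z in m, then the turn about the tool's x in degrees. A call has exactly 5 rows; each row is the pose to reach, as a shift and turn from the pose measured when the call began, along the tool's axes at that moment; what a row does not reach only later rows make up. A row lasts 1/12 s, in which the tool goes at most 41.7 mm and 7.16 degrees, less where a joint would pass 70% of its speed; a pose out of reach is approached as far as the arm can. A call with a gripper value outside its range is refused whole. "jaw" is the closure, from 0 (fully open) to 1 (shut), set as the call begins (left out, the last holds). The fingers move at their own pace and stop on an object; the grip force is fixed at half the most. Time passes only in rows, so rows that repeat a pose let the fingers close, or fill a call up. It gives the time, the measured TCP pose, the force and the opening at its end, in the units of the state.
- bot.get_obs(): the state, without advancing time (a new reading comes with each control period).
- bot.capture(name): name is "side" or "top" or "wrist"; returns a dict with "color" (420x560x3 uint8, red, green, blue), "depth" (420x560 float32, mm along the optical axis (not along the pixel's ray), 0 where there is no reading), "fov_y" (degrees; the focal length in pixels is half the picture's height over the tangent of half this angle, whatever the lens; pixels are square), "cx", "cy" (the principal point, pixels), "rvec" (rotation vector, rad) and "tvec" (3), from world to camera coordinates, as OpenCV has them. Camera axes: x right, y down, z forward; pixel columns grow to the right and rows downward; lengths in mm; the calibration is good to about 2 mm. The wrist camera is an equidistant fisheye: a pixel r from the principal point sees the ray r / f radians off the axis. A picture is of the moment at which its call begins.
- bot.close_job(): hands the job in, once; it reports no verdict.
The state is a dict: "time": time; "joint_positions": joint angles; "dq": joint speeds; "tau": joint torques, N m; "tool_pos": TCP position; "tcp_rot": TCP orientation; "contact_force": force on the tool from outside, world axes, zero at the start; "moment": the same for the moment, N m; "grip_width": finger opening in mm.
Only numpy, scipy, OpenCV 4.12 (cv2) and the standard library are available. Lean on these libraries where they do the work, as an engineer would, in place of code of your own. Each camera call takes 0.05 s, during which the arm holds its last target. There are 200 camera calls.

## Working session

There is one attempt and no reset: what is moved stays moved. The work goes in short steps, Python scripts to look and compute and a tool call to move; the robot and the scene stay as the last step left them, time stands still between calls to the robot, and variables do not carry over. Pictures are saved under pics/ and viewed, about 8 in all and at most 12, crops included, and the job is handed in when it is done.

Besides the shell and the picture viewer there is one more tool, called after "Emit:" as a command line: name --argument value ..., lists and objects as JSON in quotes. step_arm: Moves the arm, as the interface text tells. Its arguments: {"type":"object","properties":{"targets":{"type":"array","items":{"type":"array","items":{"type":"array","items":{"type":"number"}}}},"jaw":{"type":"number"}},"required":["targets"]}

```bash
mkdir -p pics
cat > h.py <<'E'
import numpy as np, cv2
from plant import bot
def cap(n):
    c=bot.capture(n); c['R']=cv2.Rodrigues(np.array(c['rvec'],float))[0]; c['t']=np.array(c['tvec'],float).ravel()
    c['f']=210/np.tan(np.radians(c['fov_y'])/2); return c
def cloud(c):
    v,u=np.mgrid[0:420,0:560]; d=c['depth'].astype(float)
    P=np.stack([(u-c['cx'])/c['f']*d,(v-c['cy'])/c['f']*d,d],-1)
    W=(P-c['t'])@c['R']; W[d==0]=np.nan; return W
def save(c,n): cv2.imwrite('pics/'+n,c['color'][:,:,::-1])
E
python3 - <<'E'
from h import *
import pickle
o=bot.get_obs(); print(o)
a,b=cap('top'),cap('side')
pickle.dump((a,b),open('s.pkl','wb'))
cv2.imwrite('pics/1.png',cv2.resize(np.hstack([a['color'],b['color']])[:,:,::-1],(800,300),interpolation=cv2.INTER_AREA))
save(a,'top.png');save(b,'side.png')
for c in(a,b): print(-c['R'].T@c['t'],c['f'],c['cx'],c['cy'])
E
```

```text
{'time': 0.0, 'joint_positions': array([ 1.15298669e+00,  3.42700522e-01,  1.52500064e+00,  9.14357813e-06,
        1.27535526e+00, -1.46010925e-01]), 'dq': array([-1.22254062e-04,  1.22354964e-03, -8.43255343e-04,  5.08032696e-05,
       -6.14648517e-05,  4.13219426e-04]), 'tau': array([-3.22674678e-04, -4.31245780e+01, -2.44219530e+01,  7.17312307e-02,
        5.60596841e-02, -1.43399507e-04]), 'tool_pos': array([140.76699794, 505.37571046, 226.06218041]), 'tcp_rot': array([-1.72278046,  1.56933253, -1.99458185]), 'contact_force': array([ 0.49958111, -0.09295949, -0.65693514]), 'moment': array([ 0.01672982, -0.03739191, -0.05983599]), 'grip_width': 91.98761138190238}
[ 485.71769891   84.0181788  1103.2209024 ] 466.5207533604578 279.94771077776096 210.59907289606292
[310.20052766 687.31550127 584.37778547] 456.68849387427554 271.782771385922 209.54985571178625
```

View pics/top.png

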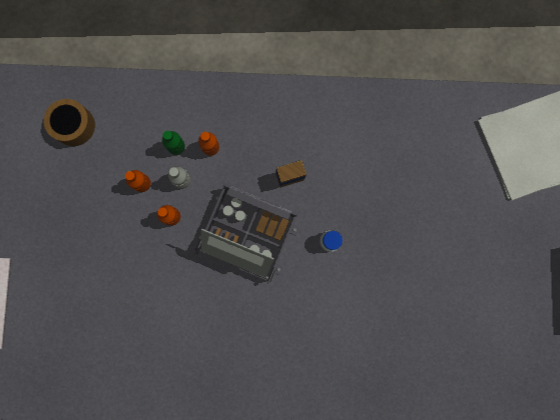

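View pics/side.png

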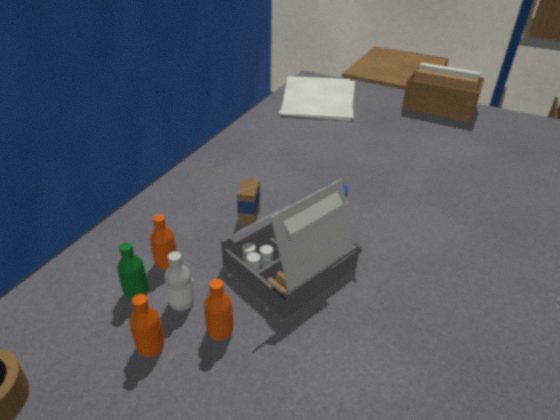

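Run:
```python
from h import *
import pickle
a,b=pickle.load(open('s.pkl','rb'))
A=cloud(a);B=cloud(b)
P=np.vstack([A[180:285,190:300].reshape(-1,3),B[170:310,215:365].reshape(-1,3)])
P=P[np.isfinite(P).all(1)]; P=P[P[:,2]>30]
for nm,W,s in(('top',A,np.s_[180:285,190:300]),('side',B,np.s_[170:310,215:365])):
    Q=W[s].reshape(-1,3);Q=Q[np.isfinite(Q).all(1)]
    L=Q[(Q[:,2]>85)]
    L=L[(L[:,2]<200)]
    # trim plane fit
    for _ in range(6):
        m=L.mean(0);n=np.linalg.svd(L-m,full_matrices=False)[2][2];d=abs((L-m)@n);L=L[d<max(3,2*np.median(d))]
    n*=np.sign(n[2])or 1
    print(nm,len(L),'mean',m,'n',n,'yaw',np.degrees(np.arctan2(n[1],n[0])),'zmax',np.percentile(L[:,2],[50,99,100]))
    T=Q[(Q[:,2]>57)&(Q[:,2]<66)]; T=T[(T[:,0]>m[0]+40)]
    print(' lip',len(T),T.mean(0)if len(T) else 0)
    if len(T)>20:
        r=cv2.minAreaRect(T[:,:2].astype(np.float32));print(r,cv2.boxPoints(r))
    C=Q[(Q[:,2]>35)&(Q[:,2]<66)];r=cv2.minAreaRect(C[:,:2].astype(np.float32));print(' case',r);print(cv2.boxPoints(r))
# bystanders
for nm,(u,v) in dict(glue=(177,173),paint=(332,240),kit=(291,171)).items(): print(nm,A[v,u])
```

```text
top 753 mean [509.36295073 149.5263412  139.560291  ] n [-0.88598369  0.33329645  0.32240716] yaw 159.38430187951568 zmax [156.67962686 177.33549807 178.43380755]
 lip 669 [622.43381116 107.5901615   60.78585815]
((625.05322265625, 105.00142669677734), (89.69369506835938, 162.9151153564453), 4.968087673187256) [[573.32056  182.26918 ]
 [587.4292    19.966124]
 [676.7859    27.733673]
 [662.67725  190.03673 ]]
 case ((586.1222534179688, 122.08143615722656), (181.470458984375, 242.4133758544922), 69.16010284423828)
[[440.56537    80.4025   ]
 [667.11957    -5.8379517]
 [731.67914   163.76038  ]
 [505.12494   250.00082  ]]
side 2860 mean [509.50148906 165.36537226 125.82707037] n [-0.88603572  0.33802862  0.31729694] yaw 159.11780866310573 zmax [118.1760967  176.16170046 177.5426231 ]
 lip 702 [633.4741894  124.17530714  61.61991735]
((631.6585083007812, 120.2015151977539), (388.5872497558594, 137.28712463378906), 88.56517791748047) [[558.17145  -72.31238 ]
 [695.41547  -75.750015]
 [705.14557  312.7154  ]
 [567.90155  316.15305 ]]
 case ((559.51953125, 119.92271423339844), (247.03627014160156, 336.4022521972656), 28.558591842651367)
[[370.62024  208.60983 ]
 [531.4398   -86.86189 ]
 [748.4188    31.235596]
 [587.59924  326.70734 ]]
glue [673.72808318 285.19199642 105.67412659]
paint [541.22687469 -58.82597552  60.64413164]
kit [691.33843972  37.85406306  80.06355156]
```

Run:
```python
from h import *
import pickle
a,b=pickle.load(open('s.pkl','rb'))
A=cloud(a);B=cloud(b)
yaw=np.radians(-20.7);ex=np.array([np.cos(yaw),np.sin(yaw)]);ey=np.array([-ex[1],ex[0]])
pc=lambda q:np.percentile(q,[1,5,50,95,99]).round(1)
for nm,W,s in(('top',A,np.s_[180:285,190:300]),('side',B,np.s_[170:310,215:365])):
    Q=W[s].reshape(-1,3);Q=Q[np.isfinite(Q).all(1)]
    x=Q[:,:2]@ex;y=Q[:,:2]@ey;z=Q[:,2]
    # lid plane line: x vs z
    L=(z>85)&(z<180)&(x<460)
    for lo in range(90,180,15):
        k=L&(z>lo)&(z<lo+15);
        if k.sum()>10: print(nm,lo,k.sum(),'x',pc(x[k]),'y',pc(y[k]))
    for xm in(500,):
        k=(z>56)&(z<67)&(x>xm-10)&(x<600)
        h,e=np.histogram(x[k],np.arange(490,600,5));print('xhist z61',list(zip(e[:-1],h)))
        k2=k&(x>530);print(' y of lip',pc(y[k2]))
    k=(z>40)&(z<52);h,e=np.histogram(x[k],np.arange(370,600,10));print('x hist rim',list(zip(e[:-1],h)))
    h,e=np.histogram(y[k],np.arange(200,430,5));print('y hist rim',list(zip(e[:-1],h)))
```

```text
top 90 159 x [406.3 406.8 409.2 411.5 412.4] y [245.4 250.8 321.5 389.4 396.8]
top 105 36 x [411.  411.5 414.7 417.  417.5] y [244.9 246.1 260.3 398.1 398.4]
top 120 45 x [412.  412.2 419.6 422.3 422.9] y [243.8 244.5 260.2 397.5 398.1]
top 135 237 x [412.2 412.6 416.4 426.1 427.6] y [247.1 255.1 320.1 388.7 395.7]
top 150 451 x [417.7 419.1 426.7 432.3 433. ] y [246.9 262.  321.1 381.8 395.7]
top 165 233 x [432.2 433.  435.7 438.4 438.5] y [245.4 251.1 320.4 391.4 397.2]
xhist z61 [(np.int64(490), np.int64(0)), (np.int64(495), np.int64(0)), (np.int64(500), np.int64(0)), (np.int64(505), np.int64(0)), (np.int64(510), np.int64(0)), (np.int64(515), np.int64(0)), (np.int64(520), np.int64(0)), (np.int64(525), np.int64(0)), (np.int64(530), np.int64(88)), (np.int64(535), np.int64(149)), (np.int64(540), np.int64(147)), (np.int64(545), np.int64(158)), (np.int64(550), np.int64(137)), (np.int64(555), np.int64(0)), (np.int64(560), np.int64(0)), (np.int64(565), np.int64(0)), (np.int64(570), np.int64(0)), (np.int64(575), np.int64(0)), (np.int64(580), np.int64(0)), (np.int64(585), np.int64(0)), (np
[... 4706 characters left out ...]
0), np.int64(32)), (np.int64(315), np.int64(18)), (np.int64(320), np.int64(13)), (np.int64(325), np.int64(15)), (np.int64(330), np.int64(14)), (np.int64(335), np.int64(17)), (np.int64(340), np.int64(33)), (np.int64(345), np.int64(34)), (np.int64(350), np.int64(38)), (np.int64(355), np.int64(36)), (np.int64(360), np.int64(33)), (np.int64(365), np.int64(34)), (np.int64(370), np.int64(54)), (np.int64(375), np.int64(54)), (np.int64(380), np.int64(47)), (np.int64(385), np.int64(44)), (np.int64(390), np.int64(30)), (np.int64(395), np.int64(28)), (np.int64(400), np.int64(18)), (np.int64(405), np.int64(171)), (np.int64(410), np.int64(219)), (np.int64(415), np.int64(0)), (np.int64(420), np.int64(0))]
```

```bash
cat >> h.py <<'E'
from scipy.spatial.transform import Rotation as Ro
EX=np.array([.9354,-.3535]);EY=np.array([.3535,.9354]);HX=394;YC=321
def tgt(cx,z,y=0):  # finger front corner cx ahead of pin, height z
    p=EX*(HX+cx-9.5)+EY*(YC+y); return np.array([p[0],p[1],z])
def show(cx=None,z=None):
    o=bot.get_obs();p=np.array(o['tool_pos']);R=Ro.from_euler('xyz',o['tcp_rot']).as_matrix()
    print('t',o['time'],'pos',p.round(1),'corner x',round(p[:2]@EX-HX+9.5,1),'y',round(p[:2]@EY-YC,1),'F case',np.round([o['contact_force'][:2]@EX,o['contact_force'][:2]@EY,o['contact_force'][2]],1),'w',round(o['grip_width'],1))
    if cx is not None: print('shift mm',(R.T@(tgt(cx,z)-p)).round(1))
    return R,p,o
E
python3 - <<'E'
from h import *
R,p,o=show(2,118)
print(R.round(3)); print(np.degrees(np.arctan2(R[1,1],R[0,1])), 'want 69.3 or -110.7 for tool y', o['joint_positions'])
E
```

```text
t 0.1 pos [140.8 505.4 226.1] corner x -431.5 y 201.5 F case [ 0.4  0.4 -0.1] w 91.9
shift mm [ 108.4 -239.4  413.7]
[[-0.001  0.268  0.963]
 [-0.001  0.963 -0.268]
 [-1.    -0.001 -0.   ]]
74.4262627055309 want 69.3 or -110.7 for tool y [ 1.15299396e+00  3.42637275e-01  1.52488762e+00 -1.37623488e-06
  1.27539822e+00 -1.45988845e-01]
```

Emit:
step_arm --targets '[[[0,-0.018,0.031,1],[0,-0.036,0.062,2],[0,-0.054,0.093,3],[0,-0.072,0.124,4],[0,-0.09,0.155,5.1]]]' --jaw 1

```text
time: 0.52
tool_pos: [266.5, 375.7, 225.9]
tcp_rot: [-1.734, 1.569, -2.095]
contact_force: [0.5, -0.3, 0.7]
grip_width: 63.1
```

```bash
python3 -c "
from h import *
R,p,o=show(-2,118);print(R.round(3))"
```

```text
t 0.5167 pos [266.5 375.7 225.9] corner x -268.0 y 124.6 F case [ 0.5 -0.1  0.7] w 63.1
shift mm [ 108.1 -124.5  266. ]
[[-0.001  0.353  0.936]
 [-0.002  0.936 -0.353]
 [-1.    -0.002 -0.   ]]
```

Emit:
step_arm --targets '[[[0,-0.016,0.034,0],[0,-0.032,0.068,0],[0,-0.048,0.102,0],[0,-0.064,0.136,0],[0,-0.08,0.17,0]]]'

```text
time: 0.93
tool_pos: [398.1, 239.1, 225.9]
tcp_rot: [-1.854, 1.568, -2.215]
contact_force: [1.1, -0.1, 1.2]
grip_width: 29.6
```

Emit:
step_arm --targets '[[[0.02,-0.009,0.019,0],[0.042,-0.018,0.038,0],[0.064,-0.027,0.057,0],[0.086,-0.036,0.076,0],[0.108,-0.0445,0.086,0]]]'

```text
time: 1.35
tool_pos: [464.1, 165.5, 116.7]
tcp_rot: [-1.488, 1.569, -1.85]
contact_force: [0.3, 0.3, 0.7]
grip_width: 1.1
```

```bash
python3 -c "
from h import *
show(10,118)
c=cap('side');save(c,'s2.png');w=cap('wrist');save(w,'w2.png');show()"
```

```text
t 1.35 pos [464.1 165.5 116.7] corner x -8.9 y -2.1 F case [0.2 0.4 0.7] w 1.1
shift mm [-1.3  2.1 18.8]
t 1.45 pos [461.3 164.9 114.6] corner x -11.3 y -3.7 F case [-0.6 -0.7 -0.2] w 0.4
```

View pics/s2.png

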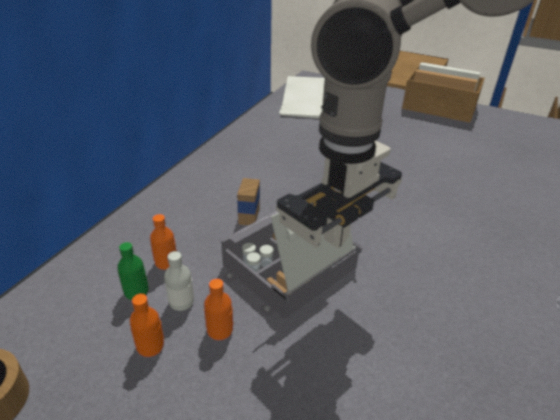

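The fingers are behind the lid (about 320,235 in the picture) with the gripper body just above its top edge (300,205). I raise slightly and start pushing.

Emit:
step_arm --targets '[[[-0.006,0.003,0.006,0],[-0.008,0.003,0.012,0],[-0.008,0.003,0.018,0],[-0.008,0.003,0.024,0],[-0.008,0.003,0.03,0]]]'

```text
time: 1.87
tool_pos: [491.3, 157.5, 123.3]
tcp_rot: [-2.355, 1.563, -2.718]
contact_force: [-0.2, 0.4, 0.3]
grip_width: 0.4
```

Emit:
step_arm --targets '[[[0,0,0.004,0],[0,0,0.008,0],[0,0,0.012,0],[0,0,0.016,0],[0,0,0.02,0]]]'

```text
time: 2.28
tool_pos: [510.0, 150.3, 123.0]
tcp_rot: [-2.387, 1.563, -2.749]
contact_force: [-1.7, 1.5, -1.1]
grip_width: 0.2
```

```bash
cat >> h.py <<'E'
def lid():
    c=cap('side');W=cloud(c)[150:320,200:400].reshape(-1,3);W=W[np.isfinite(W).all(1)]
    x=W[:,:2]@EX-HX;y=W[:,:2]@EY-YC
    k=(y>40)&(y<76)&(x>-8)&(x<150)&(W[:,2]>53);x=x[k];z=W[k,2]-50
    r=np.hypot(x,z);print('lid samples',len(r),'ang med of r>118:',np.median(np.arctan2(z,x)[(r>118)&(r<137)]).round(3),'n',((r>118)&(r<137)).sum(),'r max',np.percentile(r,99).round(1))
    return c
E
python3 -c "
from h import *
show(40,122);lid()"
```

```text
t 2.2833 pos [510.  150.3 123. ] corner x 39.4 y -0.1 F case [-2.1  0.8 -1.1] w 0.2
shift mm [1.  0.1 0.5]
lid samples 2277 ang med of r>118: 0.954 n 121 r max 190.8
```

Emit:
step_arm --targets '[[[0.007,0,0,0],[0.014,0,0.001,0],[0.0185,0,0.0035,0],[0.0225,0,0.0075,0],[0.0265,0,0.0125,0]]]'

```text
time: 2.75
tool_pos: [522.2, 145.4, 95.8]
tcp_rot: [-2.378, 1.563, -2.741]
contact_force: [-1.2, 0.0, 0.3]
grip_width: 0.5
```

```bash
python3 -c "
from h import *
show(63,87);lid()"
```

```text
t 2.75 pos [522.2 145.4  95.8] corner x 52.5 y -0.4 F case [-1.2 -0.4  0.3] w 0.5
shift mm [ 8.8  0.4 10.5]
lid samples 2108 ang med of r>118: 1.433 n 177 r max 170.0
```

```bash
python3 -c "
from h import *
c=cap('side');cv2.imwrite('pics/s3.png',cv2.resize(c['color'][150:330,190:400,::-1],None,fx=3,fy=3));show()"
```

```text
t 2.85 pos [522.7 145.1  95.6] corner x 53.2 y -0.5 F case [ 0.1 -0.2  0.2] w 0.5
```

View pics/s3.png

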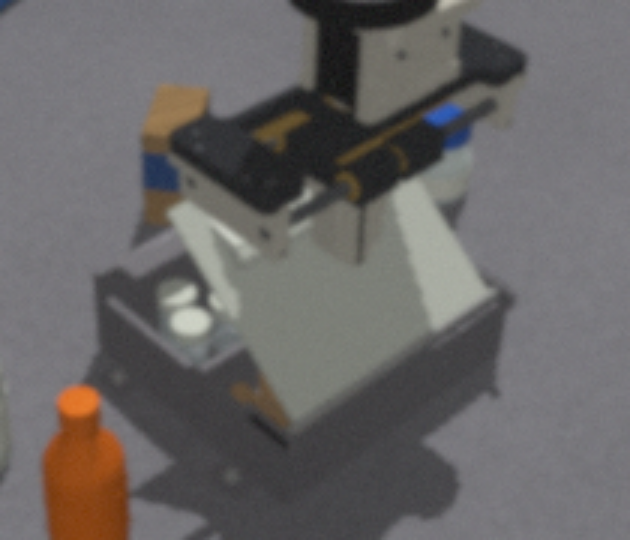

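The lid leans forward with the finger on its outer face just below the ledge (around 340,240), as planned. I follow it down.

Emit:
step_arm --targets '[[[0.0035,0,0.005,0],[0.0085,0,0.01,0],[0.0145,0,0.014,0],[0.0185,0,0.0165,0],[0.0215,0,0.019,0]]]'

```text
time: 3.27
tool_pos: [540.4, 138.1, 73.2]
tcp_rot: [-2.373, 1.562, -2.737]
contact_force: [-1.2, -0.0, 1.3]
grip_width: 0.6
```

```bash
python3 -c "
from h import *
show(79,54)"
```

```text
t 3.2667 pos [540.4 138.1  73.2] corner x 72.2 y -0.8 F case [-1.1 -0.4  1.3] w 0.6
shift mm [19.2  0.9  6.9]
```

Emit:
step_arm --targets '[[[0.004,0,0.002,0],[0.008,0,0.004,0],[0.012,0,0.005,0],[0.016,0,0.006,0],[0.0195,0,0.006,0]]]'

```text
time: 3.68
tool_pos: [546.1, 135.8, 53.3]
tcp_rot: [-2.349, 1.562, -2.713]
contact_force: [0.0, -0.1, 1.0]
grip_width: 0.4
```

```bash
python3 -c "
from h import *
show(79,51)
c=cap('side');cv2.imwrite('pics/s4.png',cv2.resize(c['color'][150:330,190:400,::-1],None,fx=3,fy=3));show()"
```

```text
t 3.6833 pos [546.1 135.8  53.3] corner x 78.3 y -0.9 F case [ 0.1 -0.1  1. ] w 0.4
shift mm [2.3 0.9 0.6]
t 3.7333 pos [545.9 135.8  52.8] corner x 78.1 y -1.0 F case [ 0.7 -0.3  0.4] w 0.7
```

View pics/s4.png

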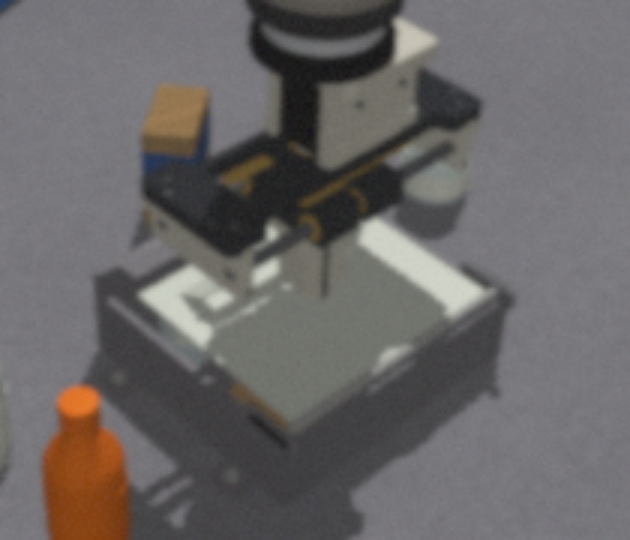

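The lid is almost flat in front of the lip, and the finger (310,290) is behind the ledge. Next I press down a little.

Emit:
step_arm --targets '[[[0.0006,0,0,0],[0.0012,0,0,0],[0.0018,0,0,0],[0.0024,0,0,0],[0.0024,0,0,0]]]'

```text
time: 4.15
tool_pos: [546.0, 135.9, 51.5]
tcp_rot: [-2.332, 1.563, -2.695]
contact_force: [-2.7, -0.5, 8.9]
grip_width: 0.8
```

```bash
python3 -c "
from h import *
show(79,50)"
```

```text
t 4.15 pos [546.  135.9  51.5] corner x 78.2 y -0.9 F case [-2.4 -1.4  8.9] w 0.8
shift mm [1.4 0.9 0.8]
```

Emit:
step_arm --targets '[[[0.0012,0,0.002,0],[0.0014,0,0.004,0],[0.0014,0,0.006,0],[0.0014,0,0.008,0],[0.0014,0,0.01,0]]]'

```text
time: 4.57
tool_pos: [555.2, 132.5, 51.3]
tcp_rot: [-2.337, 1.563, -2.7]
contact_force: [-4.2, -0.0, 10.2]
grip_width: 0.9
```

```bash
python3 -c "
from h import *
show(100,50.5)"
```

```text
t 4.5667 pos [555.2 132.5  51.3] corner x 88.0 y -0.8 F case [-3.9 -1.5 10.2] w 0.9
shift mm [ 0.7  0.8 12. ]
```

Emit:
step_arm --targets '[[[0.0012,0,0.002,0],[0.0013,0,0.004,0],[0.0013,0,0.006,0],[0.0013,0,0.008,0],[0.0013,0,0.01,0]]]'

```text
time: 4.98
tool_pos: [562.9, 129.5, 50.9]
tcp_rot: [-2.526, 1.56, -2.889]
contact_force: [-9.6, 2.0, 13.6]
grip_width: 0.3
```

```bash
python3 -c "
from h import *
show(104,50.5)"
```

```text
t 4.9833 pos [562.9 129.5  50.9] corner x 96.3 y -0.9 F case [-9.7 -1.5 13.6] w 0.3
shift mm [0.4 0.9 7.7]
```

Emit:
step_arm --targets '[[[0.0008,0,0.002,0],[0.0008,0,0.004,0],[0.0008,0,0.006,0],[0.0008,0,0.008,0],[0.0008,0,0.009,0]]]'

```text
time: 5.4
tool_pos: [566.5, 128.1, 50.4]
tcp_rot: [-2.755, 1.55, -3.119]
contact_force: [-19.1, 8.3, 16.1]
grip_width: 0.3
```

```bash
python3 -c "
from h import *
show(106,50.5)"
```

```text
t 5.4 pos [566.5 128.1  50.4] corner x 100.2 y -0.9 F case [-20.8   1.   16.1] w 0.3
shift mm [-0.2  0.9  5.8]
```

```bash
python3 -c "
from h import *
c=cap('side');cv2.imwrite('pics/s5.png',cv2.resize(c['color'][190:310,210:370,::-1],None,fx=5,fy=5,interpolation=cv2.INTER_CUBIC))
for n in('side','top'):
  c=cap(n);W=cloud(c).reshape(-1,3);W=W[np.isfinite(W).all(1)];x=W[:,:2]@EX-HX;y=W[:,:2]@EY-YC;z=W[:,2]
  k=(abs(y)<74)&(abs(y)>30)&(z<75)&(z>40)
  for a in range(-12,165,4):
    q=k&(x>=a)&(x<a+4)
    if q.sum()>8:print(n,a,q.sum(),np.percentile(z[q],[10,50,90]).round(1))
show()"
```

```text
side -8 130 [40.7 44.3 47.7]
side -4 79 [45.2 46.7 47.8]
side 12 115 [41.3 51.6 54.2]
side 16 104 [41.3 53.2 54.4]
side 20 85 [51.7 52.7 54. ]
side 24 88 [51.9 52.8 53.9]
side 28 80 [51.6 52.8 53.7]
side 32 83 [51.6 52.7 54.1]
side 36 81 [51.7 52.6 53.7]
side 40 88 [51.5 52.8 53.8]
side 44 77 [51.7 52.5 53.5]
side 48 84 [51.3 52.5 53.8]
side 52 80 [51.6 52.7 53.8]
side 56 78 [51.3 52.5 53.6]
side 60 75 [51.4 52.5 53.5]
side 64 77 [51.3 52.4 53.6]
side 68 85 [51.4 52.4 53.6]
side 72 72 [51.  52.2 53.5]
side 76 71 [51.4 52.3 53.5]
side 80 73 [50.9 52.2 53.5]
side 84 80 [50.9 52.2 53.3]
side 88 67 [51.1 52.1 53.5]
side 92 81 [50.9 52.2 53.3]
side 96 67 [51.  52.2 53.4]
side 100 147 [51.5 55.6 61.9]
side 104 60 [51.4 60.  62.6]
side 108 44 [51.3 60.4 63.1]
side 112 32 [51.1 53.3 61.8]
side 116 28 [51.4 52.6 61.2]
side 120 24 [51.5 53.4 59.4]
side 124 24 [50.9 52.4 57.3]
side 128 22 [50.9 52.6 55.4]
side 132 28 [50.5 52.  52.9]
side 136 76 [51.2 57.7 62.2]
side 140 41 [50.3 61.3 62.5]
side 144 26 [54.2 62.1 62.9]
side 148 28 [59.8 61.8 63. ]
side 152 30 [46.6 61.4 63.3]
side 156 20 [61.1 61.8 62.8]
top -4 9 [45.1 47.6 49.2]
top 16 20 [50.2 52.6 54.9]
top 20 29 [48.9 51.9 53.8]
top 24 32 [49.  51.6 54.4]
top 28 42 [49.1 51.9 53.8]
top 32 51 [49.5 52.5 54.3]
top 36 58 [49.3 51.2 53.6]
top 40 55 [48.6 50.9 53.3]
top 44 53 [48.7 51.4 53.4]
top 48 43 [49.  50.7 54. ]
top 52 36 [48.8 51.6 54. ]
top 56 29 [48.5 51.  52.6]
top 60 24 [48.8 51.4 53.4]
t 5.55 pos [566.5 128.1  50.4] corner x 100.1 y -0.9 F case [-17.3   0.3  15.2] w 0.6
```

View pics/s5.png

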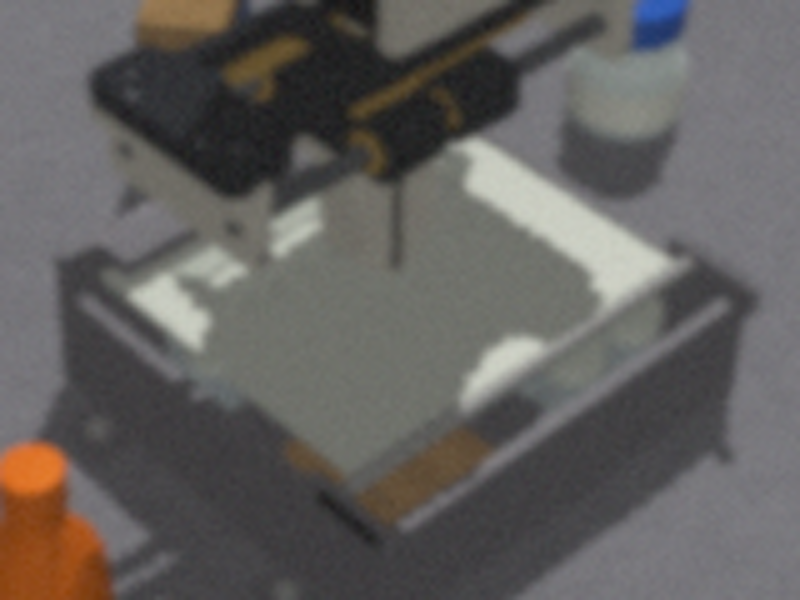

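The lid is flat and its edge is under the lip, with the ledge face about 101 mm from the initial pin. One slightly firmer push will show whether it has reached the stop.

Emit:
step_arm --targets '[[[0,0,0.003,0],[0,0,0.005,0],[0,0,0.006,0],[0,0,0.007,0],[0,0,0.007,0]]]'

```text
time: 5.97
tool_pos: [566.5, 128.0, 50.2]
tcp_rot: [-2.835, 1.537, 3.086]
contact_force: [-21.1, 9.5, 15.8]
grip_width: 0.2
```

```bash
python3 -c "
from h import *
show(104,50.5)"
```

```text
t 5.9667 pos [566.5 128.   50.2] corner x 100.2 y -1.0 F case [-23.1   1.5  15.8] w 0.2
shift mm [-0.5  0.9  3.8]
```

Emit:
step_arm --targets '[[[-0.001,0,0,0],[-0.003,0,-0.002,0],[-0.006,0,-0.005,0],[-0.012,0,-0.006,0],[-0.02,0,-0.006,0]]]'

```text
time: 6.38
tool_pos: [561.1, 130.0, 70.3]
tcp_rot: [-2.828, 1.536, 3.093]
contact_force: [-0.0, -0.9, -0.6]
grip_width: 0.4
```

Emit:
step_arm --targets '[[[-0.03,0,0,0],[-0.06,0,0,0],[-0.1,0,-0.01,0],[-0.14,0,-0.04,0],[-0.17,0,-0.075,0]]]'

```text
time: 6.8
tool_pos: [506.2, 152.6, 236.8]
tcp_rot: [-2.842, 1.539, 3.077]
contact_force: [-0.1, 0.1, -0.1]
grip_width: 0.2
```

Emit:
step_arm --targets '[[[0,0,-0.03,0],[0,0,-0.06,0],[0,0,-0.09,0],[0,0,-0.1,0],[0,0,-0.1,0]]]'

```text
time: 7.22
tool_pos: [411.4, 188.9, 241.0]
tcp_rot: [-2.859, 1.54, 3.061]
contact_force: [0.0, -0.4, 0.1]
grip_width: 0.2
```

```bash
python3 -c "
from h import *
show()
import pickle
s=cap('side');t=cap('top');a0=pickle.load(open('s.pkl','rb'))
for n,c in(('side',s),('top',t)):
  W=cloud(c).reshape(-1,3);W=W[np.isfinite(W).all(1)];x=W[:,:2]@EX-HX;y=W[:,:2]@EY-YC;z=W[:,2]
  k=(abs(y)<58)&(z<75)&(z>40)
  for a in list(range(10,20,2))+list(range(60,70,5))+list(range(96,110,1))+list(range(128,142,2)):
    q=k&(x>=a)&(x<a+2)
    if q.sum()>5:print(n,a,q.sum(),np.percentile(z[q],[10,50,90]).round(1))
for i,(c,c0) in enumerate(((t,a0[0]),(s,a0[1]))):
  d=np.abs(c['color'].astype(int)-c0['color']).sum(2)
  for nm,sl in((dict(glue=np.s_[160:190,165:192],paint=np.s_[228:255,318:346],kit=np.s_[158:188,272:308])if i==0 else dict(glue=np.s_[250:312,163:196],kit=np.s_[178:225,235:262]))).items(): print(nm,d[sl].mean().round(1))
o=np.hstack([s['color'][150:330,120:380],t['color'][130:310,140:360]])
cv2.imwrite('pics/e.png',cv2.resize(o[:,:,::-1],None,fx=1.65,fy=1.65))
A=cloud(t)
for nm,(u,v) in dict(glue=(177,173),paint=(332,240),kit=(291,171)).items(): print(nm,A[v,u])"
```

```text
t 7.2167 pos [411.4 188.9 241. ] corner x -66.5 y 1.1 F case [ 0.2 -0.3  0.1] w 0.2
side 10 6 [40.2 40.6 42.5]
side 12 40 [41.2 51.3 53. ]
side 14 121 [49.2 52.7 54.9]
side 16 57 [41.2 53.4 54.7]
side 18 56 [41.7 53.2 54.5]
side 60 60 [52.9 53.8 55.2]
side 65 46 [53.  54.4 55.2]
side 96 55 [53.9 55.  56.1]
side 97 44 [54.  54.8 56. ]
side 98 45 [53.9 54.8 56. ]
side 99 57 [53.9 55.3 64.5]
side 100 144 [54.1 58.9 64.6]
side 101 222 [54.4 59.7 64.7]
side 102 155 [54.8 61.3 65.5]
side 103 73 [56.6 64.8 66.1]
side 104 56 [63.9 65.3 66.5]
side 105 52 [64.1 65.2 66.5]
side 106 44 [64.2 65.3 66.5]
side 107 46 [64.5 65.3 66.4]
side 108 49 [64.1 65.2 66.4]
side 109 49 [64.2 65.1 66.4]
side 128 21 [58.2 58.8 59.7]
side 130 28 [57.4 57.9 58.6]
side 132 25 [56.2 56.8 57.8]
side 134 31 [55.2 56.  57.1]
side 136 110 [55.2 58.  62.2]
side 138 107 [55.8 60.3 62.8]
side 140 40 [60.8 62.1 63. ]
top 14 38 [48.5 51.6 53.9]
top 16 46 [49.9 52.4 55.5]
top 18 48 [50.1 52.3 54.4]
top 60 45 [50.4 52.5 54.7]
top 65 45 [50.7 53.2 55.5]
top 96 44 [50.9 53.6 54.9]
top 97 46 [52.  53.7 55.1]
top 98 43 [52.1 54.  56.7]
top 99 47 [51.6 53.7 57.3]
top 100 49 [51.4 53.5 57.5]
top 101 57 [51.5 56.4 64. ]
top 102 60 [53.3 62.2 65.7]
top 103 49 [61.1 64.4 66.4]
top 104 44 [61.9 64.2 66.2]
top 105 46 [61.4 63.7 65.7]
top 106 47 [61.4 63.1 65.4]
top 107 49 [61.5 64.1 66. ]
top 108 48 [62.1 64.2 66. ]
top 109 42 [61.9 64.3 66. ]
top 128 46 [55.6 57.9 59.4]
top 130 44 [54.4 56.3 59.1]
top 132 40 [53.5 55.9 58.3]
top 134 45 [52.3 53.8 56.5]
top 136 48 [52.9 54.2 56.9]
top 138 57 [54.9 59.9 63.3]
top 140 46 [57.9 60.3 63.6]
glue 3.7
paint 4.3
kit 4.2
glue 15.7
kit 15.5
glue [674.33041048 285.8364953  102.47829433]
paint [541.06850022 -58.41842367  63.61873074]
kit [692.34348258  37.6284199   75.06251428]
```

View pics/e.png

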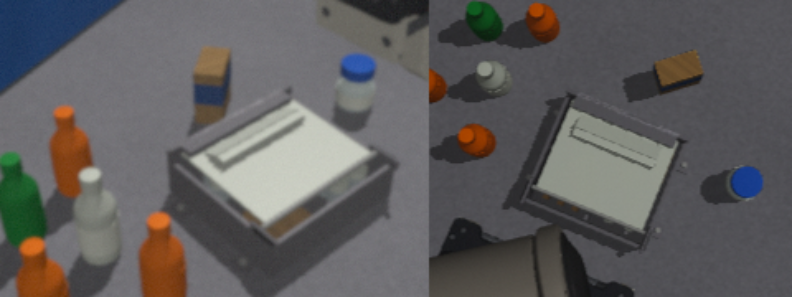

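```bash
python3 -c "
from plant import bot
print(bot.close_job())"
```

```text
the job is handed in; nothing more can be done
None
```

I closed the case and handed the job in at about 7.3 s. The hand-in reports no verdict, so this rests on my own checks.

**What I did:** I shut the fingers and folded the lid over from its outer side. Then I pressed it flat with about 9 N, rising to 16 N, and pushed on the ledge until it stopped moving at about 23 N forward. After that I lifted clear and backed away.

**Last checks, after letting go:**
- **Lid angle:** it stays shut at about 0.02 rad, which matches the stated tucked rest angle.
- **Slide:** the ledge face is about 102 mm from where I put the pin at the start, so the slide is roughly 17 mm of 18.
- **Lip:** about 11 mm of the free edge is under the lip.
- **Bystanders:** glue, paint and kit are within about 1 mm of where they started and upright.
- **Contact:** the force on the robot is about 0, and I saw no contact with the inside of the lid.

**Checks that failed or disagreed:**
- **Mid-fold angle:** one reading (1.43 rad) was wrong, probably because gripper points got into the depth data. I used a picture instead.
- **Finger position:** at the stop my reading for the finger front was about 2 mm behind the ledge, probably because the tool was tilted and the calibration is only good to about 2 mm.

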